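Seat a gel comb in the slotted bar of a casting tray

ROBOT

A 7-joint arm with a two-finger parallel gripper is mounted at the origin on a cart in front of the work surface, level with it; the furniture and walls round the work are solid. World frame = base frame: x ahead of the robot, y to its left, z up, the work surface at z = 0. Lengths are in m, angles in degrees, forces in N, time in s.
With the tool pointing down it reaches from about 0.4 to 0.9 m from the base axis. Payload 5.5 kg.
Tool frame: the origin (TCP) lies midway between the tips of the shut fingers; the grasp point (between the pads) lies 19 mm behind it; z points along the fingers, y is the direction in which the jaws open and shut (so a half turn about z gives the same grasp; the last joint's range is limited). The gripper opens to 92 mm and grips with 3 to 60 N. Pads are 19 mm wide; open, the fingers measure 130 mm over their backs; the gripper's body (75 mm by 190 mm) begins 47 mm behind the grasp point.
Start: joints at [86.242, 28.699, -24.465, 88.831, 12.651, 65.22, -12.049], TCP at [0.21, -0.615, 0.201] pointing down, gripper open.
Joint ranges: [-164.97, 164.97], [-17.58, 116.51], [-87.97, 89.64], [11.32, 138.91], [-80.73, 260.73], [10.89, 115.49], [-147.41, 147.41]. Speed limits (degrees/s): [147.25, 147.25, 180, 180, 180, 180, 180].

INTERFACE

Orientations are given as a 3x3 rotation matrix whose columns are the frame's x, y, z axes.
In Python, from rig import manip, vision gives the robot as it stands. The module is installed in compiled form; this text tells all that it offers.
- The arm moves only by the tool send_rows, never from a script. Its argument "motion" is one flat list of numbers, 7 for each row, row after row: the opening, from 0 (shut) to 1 (fully open), then the shift along the tool's x, y, z in cm, then the turn, a rotation vector about the tool's x, y, z in rad. In form: [gripper, tx, ty, tz, rx, ry, rz, gripper, tx, ty, tz, rx, ry, rz, ...]. A call has exactly 8 rows; each row is the pose to reach, as a shift and turn from the pose commanded when the call began, along the tool's axes at that moment; what a row does not reach only later rows make up. A row lasts 1/10 s, in which the tool goes at most 50 mm and 8.59 degrees, less where a joint would pass 70% of its speed; a pose out of reach is approached as far as the arm can. A call with a gripper value outside its range is refused whole. The fingers move at their own pace and stop on an object; the grip force is fixed at half the most. Time passes only in rows, so rows that repeat a pose let the fingers close, or fill a call up. It gives the time, the measured TCP pose, the force and the opening at its end, in the units of the state.
- manip.observe(): the state, without advancing time (a new reading comes with each control period).
- vision.camera(name): name is "scene" or "top" or "wrist"; returns a dict with "img" (384x512x3 uint8, red, green, blue), "camera_matrix" (3x3 intrinsics, pixels), "pose" (4x4, takes a point from camera to world coordinates). Camera axes: x right, y up, looking along -z (the intrinsics and any distortion apply to the point x, -y, -z); pixel columns grow to the right and rows downward; lengths in m; the calibration is good to about 2 mm. A picture is of the moment at which its call begins. There is no depth.
- manip.close_job(): hands the job in, once; it reports no verdict.
The state is a dict: "time": time; "joints": joint angles; "dq": joint speeds; "joint_efforts": joint torques, N m; "position": TCP position; "tcp_rot": TCP orientation; "force": force on the tool from outside, world axes, zero at the start; "torque": the same for the moment, N m; "opening": finger opening in m.
Only numpy, scipy, OpenCV 4.12 (cv2) and the standard library are available. Lean on these libraries where they do the work, as an engineer would, in place of code of your own. Each camera call takes 0.05 s, during which the arm holds its last target. There are 200 camera calls.

TASK

Take the six-toothed gel comb out of its rest and seat it in the slotted bar of the casting tray: the bar may have been left shifted a few millimetres along the tray, so feel for the slots with light contact until every tooth drops into its own slot. Then press the comb gently straight down until the two sprung catches snap over the ends of its spine and it lies flush on the bar, and let go of it. Do not force it (keep it under 25 N against the tray), and leave the broad-toothed comb and the two loose bottles where they are.

Things in the scene. Friction and masses are not known exactly. Their poses are not given: they have to be found in the camera images.
- comb: Comb to seat, white plastic, 60 g: spine 113 long (x) x 12 (y) x 10 high; below it six square-ended teeth 6 wide (x) x 4 thick (y) x 27 long, pitch 15 along x, centred, tips at z = -27. Origin: middle of the spine's underside, the plane that seats on the bar; z up. Fits either way round. Starts upright in its rest, origin 34 mm above the worktop. Which rest it is in varies.
- comb_tab (a point): Middle of the comb's ribbed grip tab, 23 mm above the comb's origin: the tab is 34 long (comb x), 12 thick (comb y, flush with the spine), 26 high (13 mm above and below this point), with straight sides; take it across its thickness from above.
- rest_a: Fixed grey stand 122 (x) x 44 (y) that holds the six-toothed comb, origin at the centre of its underside. The comb's spine ends lie in two end posts, 44 mm high overall, sides 2 mm loose in all; lift the comb straight up. An equal stand 19 to 31 cm away holds the other comb.
- broad_comb: The other comb, to be left in its rest: same spine, but three teeth 19 mm wide and a grip tab 64 mm long. Origin as on the six-toothed comb.
- tray: Casting tray, fixed: clear open box 158 long (x) x 78 wide (y) x 32 high; origin at the centre of its underside, z up. Across its end walls lies a white slotted bar 170 long (x) x 31 wide (y), 8 thick, top at z = 40. Below the slots it is free down to z = 5. When seated, the comb's origin is at z = 40 here, its x along the tray's x.
- tray_row (a point): Mid-tray point in the bar's top face (tray x = y = 0, z = 40). Six through slots in a row along x, 7.6 (x) x 7 (y) each, pitch 15, flat 7.4 mm ribs between, solid ends. The row is centred at y = 0, but along x the bar was clamped where last left: the row's middle is -6.5 to +6.5 mm from this point, and no reading tells where. The clamp holds (60 N), the bar stays there.
- tray_catch (a point): Where the +x catch would be with the bar not shifted: 63 mm from the row's middle along x, 15 above the bar's top; one like it at the other end. A sprung round steel nose (radius 8) in a grey housing, 24 mm high over the bar, stands 1.5 mm into the way of the spine's end. To pass both takes 3 to 13 N down, from 20 mm above the seat on; then they snap over the spine.
- bottle_blue: Loose bystander: small bottle with a blue cap, 43 mm across, 78 mm high, origin at the centre of its underside. Leave it.
- bottle_small: Loose bystander: small brown bottle with a violet cap, 39 mm across, 66 mm high, near the tray; origin at the centre of its underside. Leave it.

How it is judged:
By the outcome, as a careful person would: the job done as asked, in the order asked, and still so for the second after the job is handed in, with the robot touching nothing.
It also fails if it takes over 58 s, if anything falls off the work surface, if the arm or the gripper's body presses on something with over 40 N, if the wrist force passes 120 N, or if a joint passes its speed limit or range.

## Working session

There is one attempt and no reset: what is moved stays moved. The work goes in short steps, Python scripts to look and compute and a tool call to move; the robot and the scene stay as the last step left them, time stands still between calls to the robot, and variables do not carry over. Pictures are saved under pics/ and viewed, about 8 in all and at most 12, crops included, and the job is handed in when it is done.

Besides the shell and the picture viewer there is one more tool, called after "Request:" by a JSON object that holds its "api" and its "payload". send_rows: Moves the arm, as the interface text tells. Its arguments: {"type":"object","properties":{"motion":{"type":"array","items":{"type":"number"}}},"required":["motion"]}

```bash
mkdir -p pics
python3 - <<'E'
from rig import manip, vision
import cv2,numpy as np
for n in ["scene","top"]:
    c=vision.camera(n); cv2.imwrite(f"pics/{n}0.png",cv2.resize(c["img"][:,:,::-1],(800,600),interpolation=cv2.INTER_CUBIC))
    np.savez(f"{n}0.npz",**c); print(n,c["camera_matrix"].tolist(),c["pose"].round(3).tolist(), c.keys())
print(manip.observe())
E
```

```text
scene [[428.88863194615374, 0.0, 255.35841290186914], [0.0, 428.88863194615374, 194.3068044370822], [0.0, 0.0, 1.0]] [[-0.879, 0.246, -0.408, -0.072], [-0.476, -0.444, 0.759, 0.991], [0.006, 0.862, 0.507, 0.742], [0.0, 0.0, 0.0, 1.0]] dict_keys(['img', 'camera_matrix', 'pose'])
top [[391.7192811582055, 0.0, 255.1904991948544], [0.0, 391.7192811582055, 191.8813144208961], [0.0, 0.0, 1.0]] [[-0.019, 0.989, -0.149, 0.307], [-1.0, -0.016, 0.018, 0.007], [0.015, 0.15, 0.989, 1.212], [0.0, 0.0, 0.0, 1.0]] dict_keys(['img', 'camera_matrix', 'pose'])
{'time': 0.1, 'joints': array([ 86.24076039,  28.74893407, -24.45273391,  88.88539661,
        12.65172268,  65.22271429, -12.04914704]), 'dq': array([ 0.03864723, -0.15063445, -0.07996392, -0.2338496 ,  0.08296718,
        0.05958982,  0.05961863]), 'joint_efforts': array([-1.06704875e-02, -5.67880011e+01, -5.83837107e+00, -2.79920679e+01,
       -6.88958145e-02,  2.41072598e-02,  7.26413464e-05]), 'position': array([ 0.20961195, -0.61453808,  0.19967494]), 'tcp_rot': array([[ 9.46416275e-01,  3.22948794e-01, -5.57859423e-04],
       [ 3.22949275e-01, -9.46414708e-01,  1.72217170e-03],
       [ 2.82069110e-05, -1.81005162e-03, -9.99998361e-01]]), 'force': array([-0.08449193,  0.55617361, -0.42713863]), 'torque': array([ 0.01521301, -0.08429384, -0.03186   ]), 'opening': 0.09159749937618183}
```

View pics/top0.png

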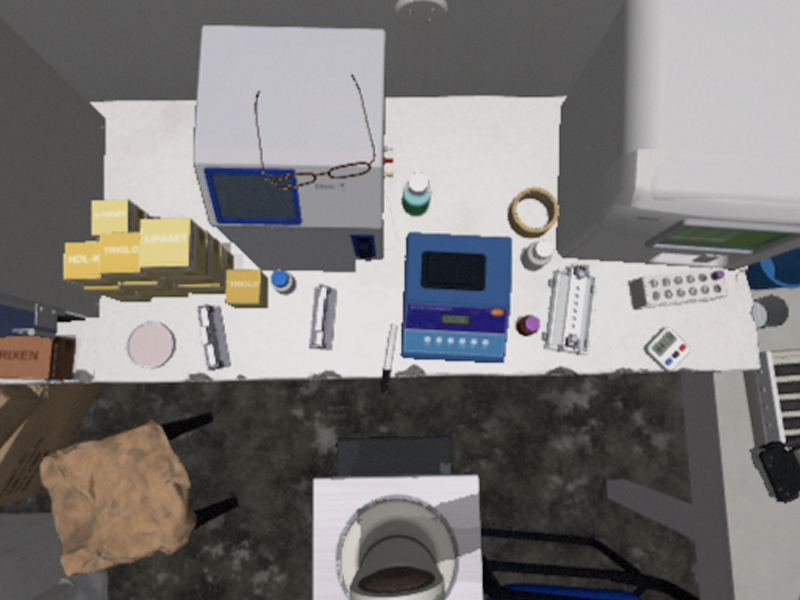

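View pics/scene0.png

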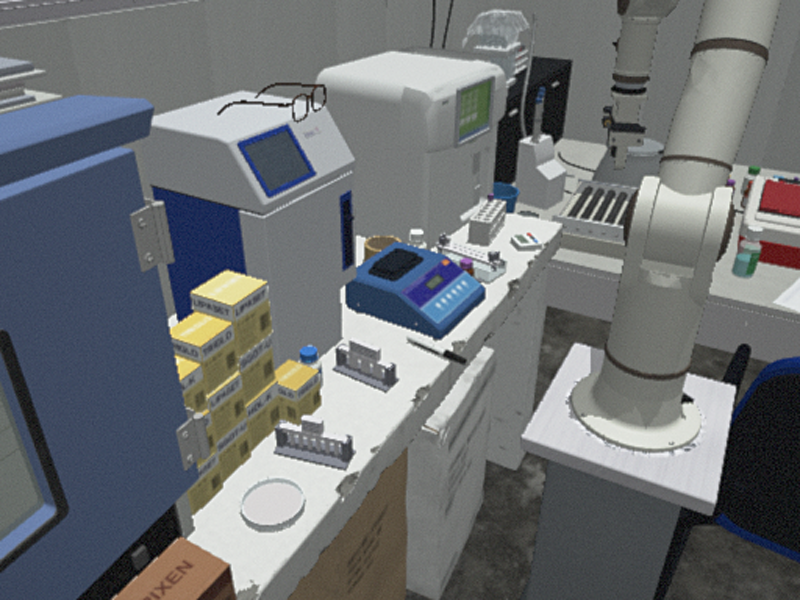

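The six-toothed comb (narrow tab) is in the left stand, at top-view pixel (212,335) of the enlarged picture. The broad comb is at (322,315), the tray at (571,308), the brown/violet bottle at (528,325) and the blue-capped bottle at (281,281). Next I'll enlarge the top view at the comb and the tray.

```bash
cat > h.py <<'E'
import numpy as np,cv2
def ray(c,u,v,z):
    K=c["camera_matrix"];P=c["pose"]
    d=np.array([(u-K[0,2])/K[0,0],-(v-K[1,2])/K[1,1],-1]); d=P[:3,:3]@d
    return P[:3,3]+d*(z-P[2,3])/d[2]
def proj(c,p):
    K=c["camera_matrix"];P=c["pose"]
    q=P[:3,:3].T@(np.array(p)-P[:3,3]); return K[0,2]+K[0,0]*q[0]/-q[2],K[1,2]-K[1,1]*q[1]/-q[2]
E
python3 - <<'E'
import numpy as np,cv2
c=np.load("top0.npz");im=c["img"][:,:,::-1]
a=im[185:245,115:165];b=im[165:230,340:390]
a=cv2.resize(a,None,fx=8,fy=8,interpolation=cv2.INTER_CUBIC);b=cv2.resize(b,None,fx=8,fy=8,interpolation=cv2.INTER_CUBIC)
o=np.zeros((520,800,3),np.uint8);o[:480,:400]=a;o[:,400:]=b
cv2.imwrite("pics/crop1.png",o)
E
```

```text
(no output)
```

View pics/crop1.png

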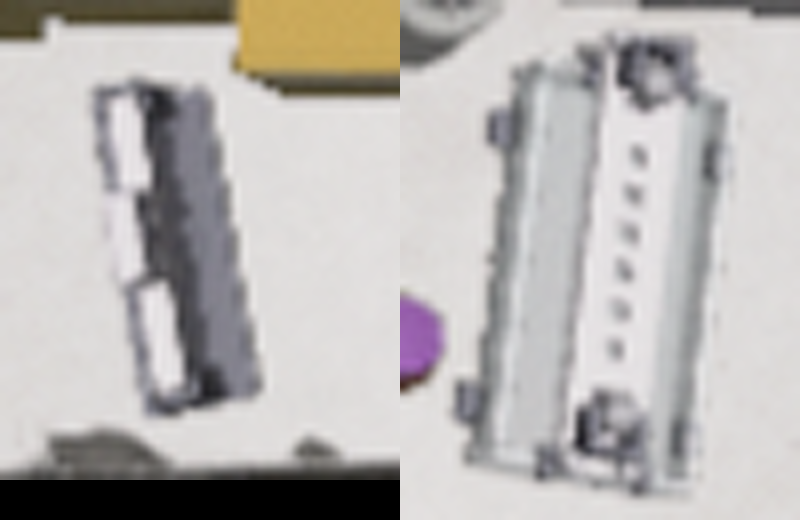

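The crop shows the comb's spine from about (124,92) to (172,393), with the tab top's middle at (125,237). The slot row runs from (640,157) to (616,348), with the catches at (655,75) and (612,415).

Run:
```python
from h import *
c=np.load("top0.npz")
L=lambda x,y:(115+(x+.5)/8-.5,185+(y+.5)/8-.5)
R=lambda x,y:(340+(x-400+.5)/8-.5,165+(y+.5)/8-.5)
def two(a,b,n):
    d=a-b;print(n,((a+b)/2).round(4),"len",np.linalg.norm(d).round(4),"yaw",np.degrees(np.arctan2(d[1],d[0])).round(2))
two(ray(c,*L(124,92),.044),ray(c,*L(172,393),.044),"spine")
print("tab",ray(c,*L(125,237),.070))
two(ray(c,*R(640,157),.04),ray(c,*R(616,348),.04),"slots")
two(ray(c,*R(655,75),.064),ray(c,*R(610,415),.064),"catch")
```

```text
spine [0.421  0.3508 0.044 ] len 0.1145 yaw 10.51
tab [0.42024871 0.35148247 0.07      ]
slots [ 0.466  -0.3563  0.04  ] len 0.0742 yaw -10.62
catch [ 0.4659 -0.3508  0.064 ] len 0.1297 yaw -11.0
```

```bash
cat >> h.py <<'E'
from scipy.spatial.transform import Rotation as Ro
def plan(o,p,yaw):
    "shift (cm) and rotvec in tool frame from the observed pose to p, pointing down, tool x at yaw deg"
    R=np.array(o["tcp_rot"]);T=Ro.from_euler('z',yaw,degrees=True).as_matrix()@np.diag([1,-1,-1.])
    print("shift cm",(R.T@(np.array(p)-o["position"])*100).round(2),"rot",Ro.from_matrix(R.T@T).as_rotvec().round(4))
def show(o): print("t",round(o["time"],2),"p",o["position"].round(4),"yaw",np.degrees(np.arctan2(o["tcp_rot"][1,0],o["tcp_rot"][0,0])).round(2),"F",o["force"].round(2),"T",o["torque"].round(2),"op",round(o["opening"],4))
E
python3 - <<'E'
from h import *
from rig import manip
c=np.load("top0.npz")
for n,u,v in [("stackfront",230,297),("stackfrontL",110,297),("singlebox bottom",245,307),("blue",281,290),("brown",528,330)]: print(n,ray(c,u/1.5625,v/1.5625,0).round(3))
E
```

```text
stackfront [0.502 0.322 0.   ]
stackfrontL [0.506 0.56  0.   ]
singlebox bottom [0.481 0.292 0.   ]
blue [0.514 0.221 0.   ]
brown [ 0.425 -0.271  0.   ]
```

Request:
{"api": "send_rows", "payload": {"motion": [1,4,-2,-1,0,0,0.08,1,8,-4,-2.5,0,0,0.16,1,12,-6,-4,0,0,0.24,1,16,-8,-5,0,0,0.32,1,20,-10,-5,0,0,0.4,1,24,-12,-5,0,0,0.48,1,28,-14,-5,0,0,0.51,1,31,-16,-5,0,0,0.51]}}

```text
time: 0.9
position: [0.4536, -0.361, 0.2504]
tcp_rot: [[0.984, -0.179, 0.0], [-0.179, -0.984, 0.001], [0.0, -0.001, -1.0]]
force: [-0.6, -0.7, 0.7]
opening: 0.092
```

Run:
```python
from h import *
from rig import manip,vision
c=vision.camera("wrist");np.savez("w1.npz",**c);cv2.imwrite("pics/w1.png",cv2.resize(c["img"][:,:,::-1],(800,600),interpolation=cv2.INTER_CUBIC))
show(manip.observe());print(c["pose"].round(3))
```

```text
t 0.95 p [ 0.4581 -0.3542  0.2508] yaw -9.8 F [2.96 4.43 0.28] T [ 0.39 -0.19  0.02] op 0.0918
[[-0.178  0.95   0.256  0.523]
 [-0.984 -0.171 -0.047 -0.373]
 [-0.001 -0.26   0.966  0.435]
 [ 0.     0.     0.     1.   ]]
```

View pics/w1.png

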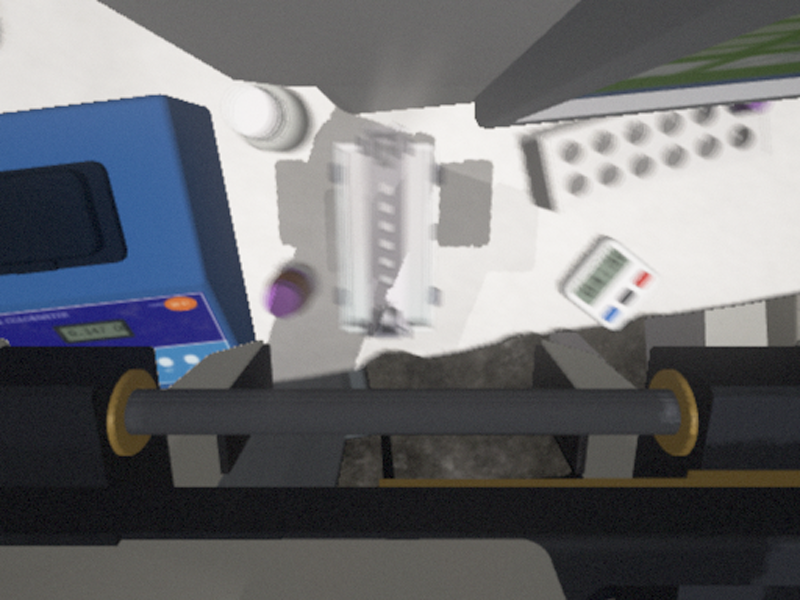

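The picture is blurred by motion: tray in the middle, slots at (385,190)–(383,290), brown bottle at (290,290). I'll retake it now that the arm has stopped.

Run:
```python
from h import *
from rig import manip,vision
for k in range(4): c=vision.camera("wrist")
np.savez("w2.npz",**c)
b=c["img"][75:220,195:300,::-1];print(c["camera_matrix"])
cv2.imwrite("pics/w2.png",cv2.resize(b,None,fx=4,fy=4,interpolation=cv2.INTER_CUBIC))
show(manip.observe())
```

```text
[[310.80848023   0.         257.14124979]
 [  0.         310.80848023 188.05652429]
 [  0.           0.           1.        ]]
t 1.15 p [ 0.451  -0.3641  0.2502] yaw -10.38 F [-0.92 -0.55 -0.99] T [-0.01  0.08 -0.  ] op 0.092
```

View pics/w2.png

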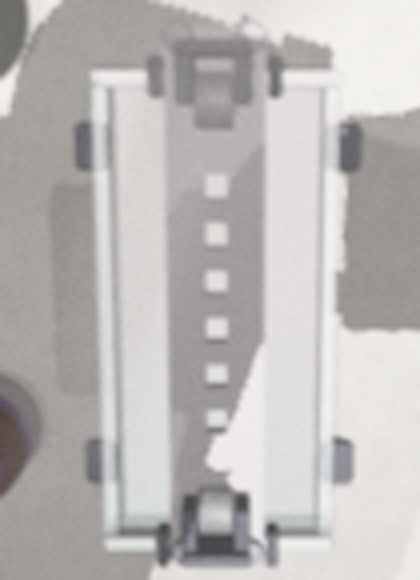

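The sharp view has slots at crop (217,186), (216,234), (216,280), (216,328), (216,373), (215,419), with the catches at about (215,85) and (215,525).

Run:
```python
from h import *
from rig import manip
c=np.load("w2.npz");C=c["pose"][:3,3]
P=[]
for x,y in [(217,186),(216,234),(216,280),(216,328),(216,373),(215,419)]:
    p=ray(c,195+(x+.5)/4-.5,75+(y+.5)/4-.5,.04); p=p+.01*(p-C)*[1,1,0]; P.append(p)
P=np.array(P);d=P[0]-P[5];print(P.mean(0),np.linalg.norm(d),np.degrees(np.arctan2(d[1],d[0])))
e=d/np.linalg.norm(d);print(((P-P.mean(0))@e*1e3).round(2))
# tray outline corners z=.032 : TL TR BR BL
Q=[ray(c,195+x/4,75+y/4,.032) for x,y in [(92,72),(341,72),(330,548),(106,548)]]
Q=np.array(Q);print(Q.round(4),Q.mean(0))
f=Q[:2].mean(0)-Q[2:].mean(0);print("tray yaw",np.degrees(np.arctan2(f[1],f[0])),np.linalg.norm(f),"shift",((P.mean(0)-Q.mean(0))@e)*1e3)
o=manip.observe();show(o);plan(o,[.4,.2,.26],10.5)
```

```text
[ 0.46616879 -0.35313703  0.04      ] 0.07514696988707388 -11.046549303220596
[ 37.35  22.46   7.92  -7.56 -22.36 -37.8 ]
[[ 0.5429 -0.3287  0.032 ]
 [ 0.5293 -0.4046  0.032 ]
 [ 0.3759 -0.3764  0.032 ]
 [ 0.3894 -0.3009  0.032 ]] [ 0.45940296 -0.35269171  0.032     ]
tray yaw -10.34346760805635 0.15595334316323303 shift 6.725803378925594
t 1.15 p [ 0.451  -0.3641  0.2502] yaw -10.38 F [-0.92 -0.55 -0.99] T [-0.01  0.08 -0.  ] op 0.092
shift cm [-15.18 -54.57  -0.98] rot [ 2.000e-04  1.100e-03 -3.645e-01]
```

Run:
```python
from h import *
from rig import manip
o=manip.observe();print(o["joints"].round(1))
c=np.load("top0.npz"); s=np.load("scene0.npz")
# heights: scene top front corner of stack front layer / analyzer front
for n,x,y in [("top box front-bottom edge L",145,262),("R",192,262),("singlebox top front",228,303)]:
    print(n,[ray(c,x/1.5625,y/1.5625,z).round(3).tolist() for z in (.06,.12,.18,.24)])
```

```text
[ 58.   19.2 -27.4  95.9   9.5  67.3 -72.2]
top box front-bottom edge L [[0.562, 0.47, 0.06], [0.549, 0.445, 0.12], [0.536, 0.421, 0.18], [0.523, 0.397, 0.24]]
R [[0.561, 0.38, 0.06], [0.548, 0.361, 0.12], [0.535, 0.341, 0.18], [0.521, 0.322, 0.24]]
singlebox top front [[0.481, 0.31, 0.06], [0.472, 0.294, 0.12], [0.463, 0.278, 0.18], [0.454, 0.263, 0.24]]
```

Request:
{"api": "send_rows", "payload": {"motion": [1,-1,-3,0,0,0,0,1,-2,-6,-1,0,0,0,1,-3,-10,-1,0,0,0,1,-4,-14,-1,0,0,0,1,-5,-18,-1,0,0,0,1,-6,-22,-1,0,0,0,1,-7,-25,-1,0,0,0,1,-7,-26,-1,0,0,0]}}

```text
time: 1.95
position: [0.4286, -0.0937, 0.2608]
tcp_rot: [[0.984, -0.179, -0.0], [-0.179, -0.984, -0.001], [-0.0, 0.001, -1.0]]
force: [0.2, 0.4, -0.0]
opening: 0.092
```

Run:
```python
from h import *
from rig import manip
o=manip.observe();show(o);print(o["joints"].round(1));plan(o,[.38,.25,.26],190.5)
```

```text
t 1.95 p [ 0.4286 -0.0937  0.2608] yaw -10.32 F [ 0.23  0.41 -0.03] T [0.03 0.08 0.01] op 0.092
[ 46.1   3.  -38.2 112.9   2.1  64.8 -93.3]
shift cm [-10.94 -32.95   0.06] rot [ 5.0000e-04 -1.0000e-03  2.7783e+00]
```

Request:
{"api": "send_rows", "payload": {"motion": [1,0,-2,0,0,0,-0.13,1,-1,-4,0,0,0,-0.27,1,-2,-6,0,0,0,-0.41,1,-3,-8,0,0,0,-0.55,1,-4,-10,0,0,0,-0.69,1,-4,-12,0,0,0,-0.83,1,-5,-14,0,0,0,-0.97,1,-5,-15,0,0,0,-1.11]}}

```text
time: 2.75
position: [0.4075, 0.061, 0.2608]
tcp_rot: [[0.595, 0.803, 0.0], [0.803, -0.595, -0.0], [-0.0, 0.0, -1.0]]
force: [0.7, 0.5, -0.2]
opening: 0.092
```

Run:
```python
from h import *
from rig import manip
o=manip.observe();show(o);print(o["joints"].round(1));plan(o,[.4,.2,.26],190.5)
```

```text
t 2.75 p [0.4075 0.061  0.2608] yaw 53.46 F [ 0.67  0.46 -0.2 ] T [-0.01 -0.09  0.04] op 0.092
[ 37.1  -0.5 -48.4 115.7  -0.4  64.6 -47.7]
shift cm [10.72 -8.88  0.07] rot [-0.0000e+00  4.0000e-04 -2.3919e+00]
```

Request:
{"api": "send_rows", "payload": {"motion": [1,1,-1,0,0,0,-0.13,1,3,-2,0,0,0,-0.27,1,4,-3,0,0,0,-0.41,1,6,-5,0,0,0,-0.55,1,8,-6,0,0,0,-0.69,1,9,-7,0,0,0,-0.83,1,10,-8,0,0,0,-0.97,1,10.7,-8.9,0,0,0,-1.11]}}

```text
time: 3.55
position: [0.4017, 0.1992, 0.2606]
tcp_rot: [[-0.453, 0.891, 0.0], [0.891, 0.453, 0.0], [0.0, 0.0, -1.0]]
force: [-0.2, 0.5, -0.1]
opening: 0.0918
```

Run:
```python
from h import *
from rig import manip
o=manip.observe();show(o);print(o["joints"].round(1));plan(o,[.42,.351,.22],190.5)
```

```text
t 3.55 p [0.4017 0.1992 0.2606] yaw 116.95 F [-0.16  0.48 -0.08] T [ 0.04 -0.13 -0.03] op 0.0918
[ 27.    7.  -60.2 111.3   6.7  65.3  -8.9]
shift cm [12.71  8.51  4.07] rot [ 5.0000e-04  0.0000e+00 -1.2837e+00]
```

Request:
{"api": "send_rows", "payload": {"motion": [1,2,1,0,0,0,-0.15,1,4,2,0.5,0,0,-0.3,1,6,3,1,0,0,-0.45,1,8,5,2,0,0,-0.6,1,10,6,3,0,0,-0.75,1,11,7,3.5,0,0,-0.9,1,12,8,4,0,0,-1.05,1,12.7,8.5,4,0,0,-1.2]}}

```text
time: 4.35
position: [0.421, 0.3506, 0.2191]
tcp_rot: [[-0.995, -0.099, -0.001], [-0.099, 0.995, -0.001], [0.001, -0.001, -1.0]]
force: [0.3, -0.3, -1.2]
opening: 0.0916
```

Request:
{"api": "send_rows", "payload": {"motion": [1,0,0,0,0,0,-0.08,1,0,0,0,0,0,-0.08,1,0,0,0,0,0,-0.08,1,0,0,0,0,0,-0.08,1,0,0,0,0,0,-0.08,1,0,0,0,0,0,-0.08,1,0,0,0,0,0,-0.08,1,0,0,0,0,0,-0.08]}}

```text
time: 5.15
position: [0.4189, 0.3519, 0.2208]
tcp_rot: [[-0.984, -0.176, 0.0], [-0.176, 0.984, -0.0], [-0.0, -0.0, -1.0]]
force: [0.4, 0.6, -0.2]
opening: 0.0921
```

Run:
```python
from h import *
from rig import manip,vision
c=vision.camera("wrist");np.savez("w3.npz",**c);cv2.imwrite("pics/w3.png",cv2.resize(c["img"][:300,90:420,::-1],None,fx=2,fy=2,interpolation=cv2.INTER_CUBIC))
o=manip.observe();show(o);print(o["joints"].round(1))
```

```text
t 5.2 p [0.4188 0.352  0.2207] yaw -169.84 F [ 0.36 -0.74  0.08] T [ 0.1  -0.16  0.01] op 0.092
[  9.1  31.  -69.7 101.7  31.   69.6  30.7]
```

View pics/w3.png

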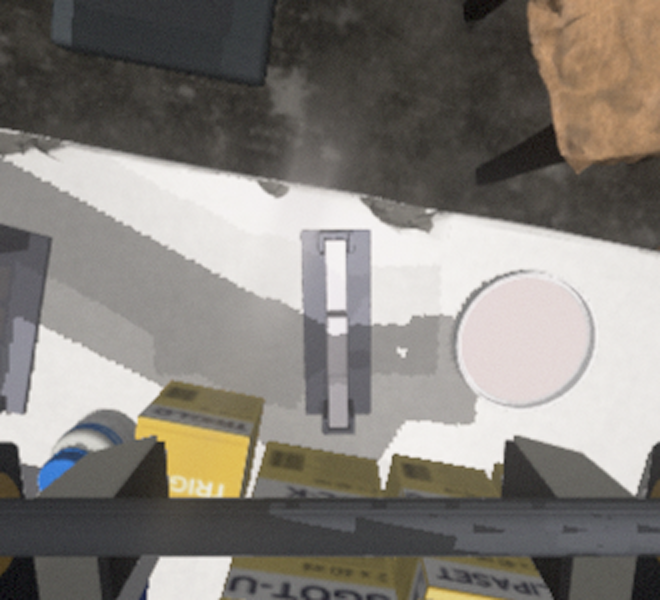

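The wrist view shows the comb centred between the fingers, with spine ends at crop (336,240) and (339,429). The stack of boxes is clear beyond the far end.

Run:
```python
from h import *
from rig import manip
c=np.load("w3.npz")
a=ray(c,90+336/2,120-120+240/2,.044);b=ray(c,90+339/2,429/2,.044);d=b-a
m=(a+b)/2;y=np.degrees(np.arctan2(d[1],d[0]));print(m,np.linalg.norm(d),y)
o=manip.observe();plan(o,[m[0],m[1],.038],180+y)
```

```text
[0.42318532 0.35551242 0.044     ] 0.11375326482468094 11.192481125852408
shift cm [-0.48  0.28 18.27] rot [-0.0002  0.0003 -0.0181]
```

Request:
{"api": "send_rows", "payload": {"motion": [1,-0.1,0.05,1,0,0,-0.012,1,-0.3,0.15,3,0,0,-0.012,1,-0.3,0.15,5,0,0,-0.012,1,-0.3,0.15,7,0,0,-0.012,1,-0.3,0.15,8.5,0,0,-0.012,1,-0.3,0.15,9.5,0,0,-0.012,1,-0.3,0.15,10,0,0,-0.012,1,-0.3,0.15,10,0,0,-0.012]}}

```text
time: 6.0
position: [0.4213, 0.354, 0.1202]
tcp_rot: [[-0.982, -0.188, -0.001], [-0.188, 0.982, -0.0], [0.001, -0.0, -1.0]]
force: [0.1, -0.2, 0.1]
opening: 0.0918
```

Run:
```python
from h import *
from rig import manip,vision
c=vision.camera("wrist");c=vision.camera("wrist");np.savez("w4.npz",**c);cv2.imwrite("pics/w4.png",cv2.resize(c["img"][100:300,160:360,::-1],None,fx=3,fy=3,interpolation=cv2.INTER_CUBIC))
o=manip.observe();show(o)
```

```text
t 6.1 p [0.4218 0.3544 0.1212] yaw -169.15 F [0.47 0.3  0.04] T [ 0.13 -0.19  0.03] op 0.0917
```

View pics/w4.png

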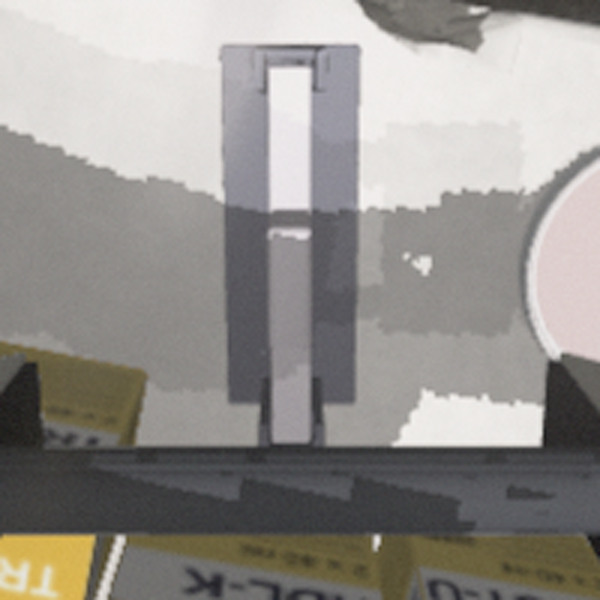

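The spine runs from (290,66) to (291,442), and the fingertips are at x≈42 and 545, so it is centred.

Run:
```python
from h import *
from rig import manip
c=np.load("w4.npz")
a=ray(c,160+290/3,100+66/3,.044);b=ray(c,160+291/3,100+442/3,.044);d=b-a
m=(a+b)/2;y=np.degrees(np.arctan2(d[1],d[0]));print(m,np.linalg.norm(d),y)
o=manip.observe();plan(o,[m[0],m[1],.038],180+y)
```

```text
[0.42257147 0.35503585 0.044     ] 0.11254335212070903 11.060843637343435
shift cm [-0.08  0.04  8.32] rot [ 0.0005  0.0008 -0.0037]
```

Request:
{"api": "send_rows", "payload": {"motion": [1,-0.1,0.05,2,0,0,0,1,-0.1,0.05,4,0,0,0,1,-0.1,0.05,6,0,0,0,1,-0.1,0.05,7.5,0,0,0,1,-0.1,0.05,8.1,0,0,0,1,-0.1,0.05,8.2,0,0,0,0.5,-0.1,0.05,8.2,0,0,0,0.3,-0.1,0.05,8.2,0,0,0]}}

```text
time: 6.9
position: [0.4229, 0.3552, 0.0394]
tcp_rot: [[-0.982, -0.188, 0.001], [-0.188, 0.982, 0.001], [-0.001, 0.001, -1.0]]
force: [0.2, -0.4, -0.4]
opening: 0.0805
```

Request:
{"api": "send_rows", "payload": {"motion": [0.2,0,0,0,0,0,0,0.1,0,0,0,0,0,0,0,0,0,0,0,0,0,0,0,0,0,0,0,0,0,0,0,0,0,0,0,0,0,0,0,0,0,0,0,0,0,0,0,0,0,0,0,0,0,0,0,0]}}

```text
time: 7.7
position: [0.4224, 0.3546, 0.0386]
tcp_rot: [[-0.982, -0.188, -0.0], [-0.188, 0.982, -0.0], [0.0, -0.0, -1.0]]
force: [-0.4, 1.2, -1.1]
opening: 0.0162
```

Run:
```python
from h import *
from rig import manip
o=manip.observe();show(o)
```

```text
t 7.7 p [0.4224 0.3546 0.0386] yaw -169.16 F [-0.35  1.23 -1.15] T [ 0.11 -0.14 -0.06] op 0.0162
```

Request:
{"api": "send_rows", "payload": {"motion": [0,0,0,0,0,0,0,0,0,0,0,0,0,0,0,0,0,-0.3,0,0,0,0,0,0,-1,0,0,0,0,0,0,-2,0,0,0,0,0,0,-3.5,0,0,0,0,0,0,-5,0,0,0,0,0,0,-6.5,0,0,0]}}

```text
time: 8.5
position: [0.4226, 0.355, 0.1055]
tcp_rot: [[-0.982, -0.188, 0.001], [-0.188, 0.982, 0.001], [-0.001, 0.0, -1.0]]
force: [0.1, 0.2, -0.0]
opening: 0.0114
```

Request:
{"api": "send_rows", "payload": {"motion": [0,1,0,-2,0,0,0,0,1,-0.5,-4,0,0,0,0,2,-1,-6,0,0,0,0,2,-2,-8,0,0,0,0,2,-4,-10,0,0,0,0,2,-7,-11,0,0,0,0,2,-10,-12,0,0,0,0,2,-12,-12,0,0,0]}}

```text
time: 9.3
position: [0.4264, 0.2316, 0.2256]
tcp_rot: [[-0.982, -0.187, 0.003], [-0.187, 0.982, -0.001], [-0.003, -0.001, -1.0]]
force: [-0.0, -0.0, -0.7]
opening: 0.0115
```

Run:
```python
from h import *
from rig import manip
o=manip.observe();show(o);print(o["joints"].round(1));plan(o,[.41,0,.23],180);plan(o,[.466,-.355,.18],169.3)
```

```text
t 9.3 p [0.4264 0.2316 0.2256] yaw -169.22 F [-0.01 -0.02 -0.71] T [ 0.13 -0.15 -0.06] op 0.0115
[ 30.4  25.3 -77.1 109.4  27.   67.   44.1]
shift cm [  5.94 -22.45  -0.43] rot [-0.0011  0.0027  0.1881]
shift cm [  7.09 -58.36   4.61] rot [-0.0008  0.0028  0.3749]
```

Request:
{"api": "send_rows", "payload": {"motion": [0,1,-3,0,0,0,0.03,0,2,-6.5,0,0,0,0.06,0,3,-10,0,0,0,0.09,0,4,-14,0,0,0,0.12,0,5,-18,0,0,0,0.15,0,5.5,-22,0,0,0,0.19,0,5.5,-26,0,0,0,0.22,0,5.5,-30,0,0,0,0.25]}}

```text
time: 10.1
position: [0.4276, -0.0741, 0.2246]
tcp_rot: [[-0.998, 0.062, 0.001], [0.062, 0.998, -0.003], [-0.001, -0.003, -1.0]]
force: [0.6, 0.3, -0.1]
opening: 0.0111
```

Run:
```python
from h import *
from rig import manip
o=manip.observe();show(o);print(o["joints"].round(1));plan(o,[.466,-.355,.20],169.3)
```

```text
t 10.1 p [ 0.4276 -0.0741  0.2246] yaw 176.42 F [ 0.61  0.27 -0.05] T [ 0.11 -0.2   0.03] op 0.0111
[ 78.1  16.8 -81.5 115.6  18.9  63.1  74.7]
shift cm [ -5.58 -27.79   2.55] rot [-0.003   0.0009  0.1242]
```

Request:
{"api": "send_rows", "payload": {"motion": [0,-0.5,-4,0,0,0,0.02,0,-1.5,-8,0,0,0,0.04,0,-2.5,-12,0,0,0,0.06,0,-3.5,-16,0.5,0,0,0.08,0,-4.5,-20,1,0,0,0.1,0,-5,-23.5,1.5,0,0,0.12,0,-5.5,-26.5,2,0,0,0.124,0,-5.6,-27.8,2.5,0,0,0.124]}}

```text
time: 10.9
position: [0.4665, -0.3562, 0.199]
tcp_rot: [[-0.982, 0.188, 0.001], [0.188, 0.982, -0.001], [-0.001, -0.001, -1.0]]
force: [-0.4, 0.6, -0.1]
opening: 0.0114
```

Run:
```python
from h import *
from rig import manip,vision
for k in range(6): c=vision.camera("wrist")
np.savez("w5.npz",**c)
cv2.imwrite("pics/w5.png",cv2.resize(c["img"][60:330,110:400,::-1],None,fx=2.2,fy=2.2,interpolation=cv2.INTER_CUBIC))
o=manip.observe();show(o);print(o["joints"].round(1));plan(o,[.466,-.355,.20],169.3)
```

```text
t 11.2 p [ 0.4673 -0.3506  0.1994] yaw 169.6 F [-0.02 -0.09 -0.19] T [ 0.13 -0.16  0.02] op 0.0118
[ 80.2  34.6 -64.4  97.9  33.2  69.1  86.9]
shift cm [ 0.05 -0.46 -0.06] rot [0.0001 0.0005 0.0052]
```

View pics/w5.png

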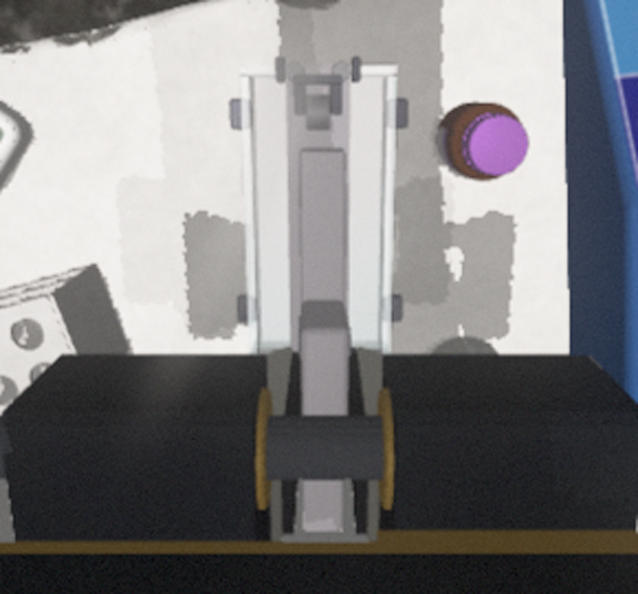

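The held comb covers the slots. Its near spine end is at (323,149) and the tray sides average to column 320.5, against 323.5 for the comb. So the tray line is about 1.7 mm toward −y of the tool.

Run:
```python
from h import *
from rig import manip,vision
c=np.load("w5.npz");o=manip.observe()
R=o["tcp_rot"];e=-R[:,0];n=R[:,1]
px=lambda x,y:(110+x/2.2,60+y/2.2)
p=ray(c,*px(323.5,149),o["position"][2]+.006)
print("comb centre-TCP along e mm",((p-o["position"])@e*1e3+56.5),"lat",(p-o["position"])@n*1e3)
t=(ray(c,*px(245,75),.032)+ray(c,*px(396,70),.032)+ray(c,*px(258,350),.032)+ray(c,*px(383,350),.032))/4
print("tray centre lat",(t-o["position"])@n*1e3)
print("tray -x wall: e from TCP",(ray(c,*px(320,71),.032)-o["position"])@e*1e3)
for k in range(6): c=vision.camera("wrist")
o=manip.observe();show(o);s=np.array([.4662,-.3533,.04])
print("slots rel e,n",(s-o["position"])@e*1e3,(s-o["position"])@n*1e3)
plan(o,[.4661,-.3533,.085],169.2)
```

```text
comb centre-TCP along e mm -0.3675009479484501 lat 0.9075870476472059
tray centre lat -0.5516717695653445
tray -x wall: e from TCP -82.22686165320286
t 11.5 p [ 0.4669 -0.3524  0.1989] yaw 169.46 F [ 1.44 -0.51 -0.58] T [ 0.09 -0.16  0.01] op 0.0113
slots rel e,n -0.5979723882186982 -1.0112174136147285
shift cm [ 0.06 -0.1  11.39] rot [-0.0004  0.0002  0.0045]
```

Request:
{"api": "send_rows", "payload": {"motion": [0,0.03,-0.07,2,0,0,0,0,0.03,-0.07,4,0,0,0,0,0.03,-0.07,6,0,0,0,0,0.03,-0.07,8,0,0,0.004,0,0.03,-0.07,10,0,0,0.004,0,0.03,-0.07,11,0,0,0.004,0,0.03,-0.07,11.4,0,0,0.004,0,0.03,-0.07,11.4,0,0,0.004]}}

```text
time: 12.3
position: [0.4665, -0.3533, 0.0847]
tcp_rot: [[-0.982, 0.187, 0.0], [0.187, 0.982, 0.0], [0.0, 0.0, -1.0]]
force: [0.2, 0.4, -0.1]
opening: 0.0113
```

```bash
cat >> h.py <<'E'
s0=np.array([.4662,-.3533,.04]);ye=np.radians(-10.6);E=np.array([np.cos(ye),np.sin(ye),0]);N=np.array([-np.sin(ye),np.cos(ye),0])
def rel(o):
    d=(o["position"]-s0)*1e3;f=o["force"];t=o["torque"]
    print("t",round(o["time"],2),"e,n,z mm",(d@E).round(2),(d@N).round(2),(d[2]+40).round(2),"yaw",np.degrees(np.arctan2(-o["tcp_rot"][1,0],-o["tcp_rot"][0,0])).round(2),"Fe,Fn,Fz",(f@E).round(2),(f@N).round(2),f[2].round(2),"Te,Tn,Tz",(t@E).round(2),(t@N).round(2),t[2].round(2))
E
python3 - <<'E'
from h import *
from rig import manip,vision
for k in range(6):
    rel(manip.observe()); c=vision.camera("wrist")
np.savez("w6.npz",**c)
cv2.imwrite("pics/w6.png",cv2.resize(c["img"][60:270,160:370,::-1],None,fx=2.8,fy=2.8,interpolation=cv2.INTER_CUBIC))
E
```

```text
t 12.3 e,n,z mm 0.28 0.03 84.67 yaw -10.81 Fe,Fn,Fz 0.09 0.41 -0.07 Te,Tn,Tz 0.13 -0.15 0.02
t 12.35 e,n,z mm 0.68 -0.12 85.24 yaw -10.81 Fe,Fn,Fz -0.48 0.28 -0.26 Te,Tn,Tz 0.09 -0.16 -0.01
t 12.4 e,n,z mm 0.9 -0.24 85.53 yaw -10.82 Fe,Fn,Fz 0.5 0.17 -0.46 Te,Tn,Tz 0.11 -0.14 0.05
t 12.45 e,n,z mm 0.97 -0.31 85.64 yaw -10.81 Fe,Fn,Fz 0.2 0.21 -0.99 Te,Tn,Tz 0.11 -0.12 -0.0
t 12.5 e,n,z mm 0.9 -0.4 85.63 yaw -10.82 Fe,Fn,Fz 0.43 0.63 -0.5 Te,Tn,Tz 0.11 -0.19 0.04
t 12.55 e,n,z mm 0.8 -0.4 85.53 yaw -10.82 Fe,Fn,Fz -0.15 1.25 -0.69 Te,Tn,Tz 0.15 -0.18 -0.01
```

View pics/w6.png

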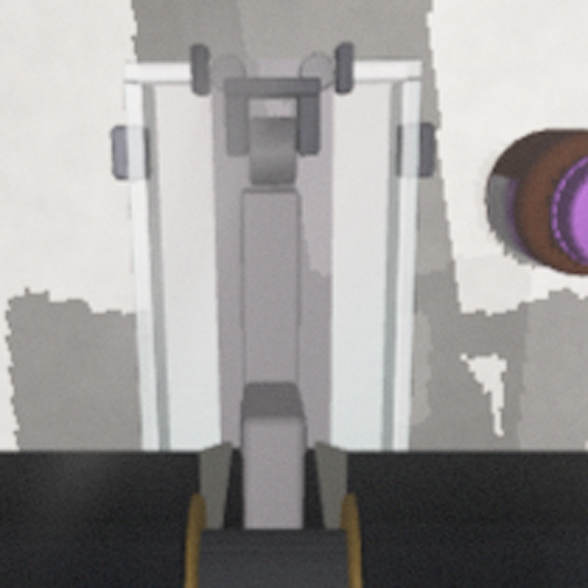

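The comb's near end (row 189, columns 245–298) is in line with the catch housing (225–321) and the nose (249–297, edge at row 185). Sideways it is centred to about 0.5 mm. I can use the nose edge to check the position along the row.

Run:
```python
from h import *
c=np.load("w6.npz");C=c["pose"][:3,3]
px=lambda x,y:(160+(x+.5)/2.8-.5,60+(y+.5)/2.8-.5)
z=.0855
a=(ray(c,*px(271.5,189),z+.006)-s0)@E*1e3+56.5
# tangent of nose circle (axis at e=m-63, z=55, r=8)
q=(ray(c,*px(273,185),.055)-s0);ec=(C-s0)@E; ang=np.arctan2(q@E-ec,C[2]-.055)
m=(q@E*1e3)-8/np.cos(ang)+63
print("comb centre e",a,"row mid e from nose",m,"ang",np.degrees(ang))
b=[(ray(c,*px(273,r),.064)-s0)@E*1e3 for r in(78,95)];print(b)
```

```text
comb centre e 0.20424729151048382 row mid e from nose 0.3258214266663302 ang 3.808311262705667
[np.float64(-78.91181560247483), np.float64(-75.25054818523584)]
```

Request:
{"api": "send_rows", "payload": {"motion": [0,0,0,0.4,0,0,0.003,0,0,0,0.8,0,0,0.003,0,0,0,1.1,0,0,0.003,0,0,0,1.3,0,0,0.003,0,0,0,1.4,0,0,0.003,0,0,0,1.5,0,0,0.003,0,0,0,1.55,0,0,0.003,0,0,0,1.6,0,0,0.003]}}

```text
time: 13.4
position: [0.4665, -0.3534, 0.0687]
tcp_rot: [[-0.982, 0.19, 0.0], [0.19, 0.982, 0.0], [-0.0, 0.0, -1.0]]
force: [-0.3, 0.6, -1.4]
opening: 0.0119
```

Run:
```python
from h import *
from rig import manip
rel(manip.observe())
```

```text
t 13.4 e,n,z mm 0.32 -0.02 68.67 yaw -10.98 Fe,Fn,Fz -0.37 0.57 -1.45 Te,Tn,Tz 0.24 -0.14 0.09
```

Request:
{"api": "send_rows", "payload": {"motion": [0,0,0,0.05,0,0,0,0,0,0,0.1,0,0,0,0,0,0,0.15,0,0,0,0,0,0,0.2,0,0,0,0,0,0,0.25,0,0,0,0,0,0,0.3,0,0,0,0,0,0,0.3,0,0,0,0,0,0,0.3,0,0,0]}}

```text
time: 14.2
position: [0.4664, -0.3535, 0.0656]
tcp_rot: [[-0.982, 0.191, 0.0], [0.191, 0.982, 0.0], [-0.0, 0.0, -1.0]]
force: [-0.1, 0.7, -1.4]
opening: 0.0116
```

Run:
```python
from h import *
from rig import manip
rel(manip.observe())
```

```text
t 14.2 e,n,z mm 0.21 -0.15 65.6 yaw -10.99 Fe,Fn,Fz -0.21 0.64 -1.4 Te,Tn,Tz 0.24 -0.22 -0.04
```

Request:
{"api": "send_rows", "payload": {"motion": [0,0,0,0.05,0,0,0,0,0,0,0.1,0,0,0,0,0,0,0.15,0,0,0,0,0,0,0.2,0,0,0,0,0,0,0.25,0,0,0,0,0,0,0.3,0,0,0,0,0,0,0.35,0,0,0,0,0,0,0.4,0,0,0]}}

```text
time: 15.0
position: [0.4669, -0.3537, 0.0625]
tcp_rot: [[-0.982, 0.191, 0.001], [0.191, 0.982, -0.001], [-0.001, -0.001, -1.0]]
force: [-1.0, 1.5, 7.8]
opening: 0.0113
```

Run:
```python
from h import *
from rig import manip
rel(manip.observe())
```

```text
t 15.0 e,n,z mm 0.8 -0.3 62.47 yaw -10.98 Fe,Fn,Fz -1.3 1.26 7.76 Te,Tn,Tz 0.35 0.14 0.03
```

Request:
{"api": "send_rows", "payload": {"motion": [0,0,0,0.03,0,0,0,0,0,0,0.06,0,0,0,0,0,0,0.09,0,0,0,0,0,0,0.12,0,0,0,0,0,0,0.15,0,0,0,0,0,0,0.18,0,0,0,0,0,0,0.2,0,0,0,0,0,0,0.2,0,0,0]}}

```text
time: 15.8
position: [0.4668, -0.3537, 0.0603]
tcp_rot: [[-0.982, 0.191, 0.001], [0.191, 0.982, -0.001], [-0.001, -0.001, -1.0]]
force: [-0.7, 0.7, 5.1]
opening: 0.0111
```

Run:
```python
from h import *
from rig import manip
rel(manip.observe())
```

```text
t 15.8 e,n,z mm 0.63 -0.3 60.28 yaw -10.99 Fe,Fn,Fz -0.81 0.53 5.12 Te,Tn,Tz 0.26 -0.01 0.05
```

Request:
{"api": "send_rows", "payload": {"motion": [0,0,0,0.06,0,0,0,0,0,0,0.12,0,0,0,0,0,0,0.18,0,0,0,0,0,0,0.25,0,0,0,0,0,0,0.32,0,0,0,0,0,0,0.39,0,0,0,0,0,0,0.46,0,0,0,0,0,0,0.5,0,0,0]}}

```text
time: 16.6
position: [0.4664, -0.3536, 0.0546]
tcp_rot: [[-0.982, 0.191, 0.0], [0.191, 0.982, -0.0], [-0.0, 0.0, -1.0]]
force: [0.5, 0.7, 3.5]
opening: 0.0117
```

Run:
```python
from h import *
from rig import manip
rel(manip.observe())
```

```text
t 16.6 e,n,z mm 0.27 -0.22 54.55 yaw -10.99 Fe,Fn,Fz 0.32 0.8 3.47 Te,Tn,Tz 0.22 -0.28 0.01
```

Request:
{"api": "send_rows", "payload": {"motion": [0,0,0,0.06,0,0,0,0,0,0,0.12,0,0,0,0,0,0,0.18,0,0,0,0,0,0,0.25,0,0,0,0,0,0,0.32,0,0,0,0,0,0,0.39,0,0,0,0,0,0,0.46,0,0,0,0,0,0,0.5,0,0,0]}}

```text
time: 17.4
position: [0.4663, -0.3535, 0.0495]
tcp_rot: [[-0.982, 0.191, -0.0], [0.191, 0.982, -0.0], [0.0, -0.0, -1.0]]
force: [1.7, -1.2, 2.3]
opening: 0.0116
```

Run:
```python
from h import *
from rig import manip
rel(manip.observe())
```

```text
t 17.4 e,n,z mm 0.12 -0.2 49.51 yaw -10.99 Fe,Fn,Fz 1.85 -0.88 2.34 Te,Tn,Tz 0.16 -0.29 0.01
```

Request:
{"api": "send_rows", "payload": {"motion": [0,0,0,0.06,0,0,0,0,0,0,0.12,0,0,0,0,0,0,0.18,0,0,0,0,0,0,0.24,0,0,0,0,0,0,0.3,0,0,0,0,0,0,0.36,0,0,0,0,0,0,0.42,0,0,0,0,0,0,0.45,0,0,0]}}

```text
time: 18.2
position: [0.4661, -0.3534, 0.0449]
tcp_rot: [[-0.982, 0.191, -0.0], [0.191, 0.982, 0.0], [0.0, 0.0, -1.0]]
force: [1.3, 0.2, -0.6]
opening: 0.0113
```

Run:
```python
from h import *
from rig import manip
rel(manip.observe())
```

```text
t 18.2 e,n,z mm -0.08 -0.16 44.88 yaw -10.99 Fe,Fn,Fz 1.25 0.47 -0.55 Te,Tn,Tz 0.13 -0.34 0.04
```

Request:
{"api": "send_rows", "payload": {"motion": [0,0,0,0.02,0,0,0,0,0,0,0.04,0,0,0,0,0,0,0.06,0,0,0,0,0,0,0.08,0,0,0,0,0,0,0.1,0,0,0,0,0,0,0.12,0,0,0,0,0,0,0.12,0,0,0,0,0,0,0.12,0,0,0]}}

```text
time: 19.0
position: [0.4662, -0.3536, 0.0445]
tcp_rot: [[-0.982, 0.191, -0.0], [0.191, 0.982, -0.001], [0.0, -0.001, -1.0]]
force: [-2.4, 1.6, 6.5]
opening: 0.0111
```

Run:
```python
from h import *
from rig import manip
rel(manip.observe())
```

```text
t 19.0 e,n,z mm 0.08 -0.3 44.51 yaw -10.99 Fe,Fn,Fz -2.65 1.13 6.53 Te,Tn,Tz 0.14 0.32 0.01
```

Request:
{"api": "send_rows", "payload": {"motion": [0,0,0,0.03,0,0,0,0,0,0,0.04,0,0,0,0,0,0,0.02,0,0,0,0,0,0,-0.02,0,0,0,0,0,0,-0.05,0,0,0,0.1,0,0,-0.06,0,0,0,0.3,0,0,-0.06,0,0,0,0.4,0,0,-0.06,0,0,0]}}

```text
time: 19.8
position: [0.4663, -0.3534, 0.0442]
tcp_rot: [[-0.982, 0.191, 0.0], [0.191, 0.982, 0.0], [0.0, 0.0, -1.0]]
force: [0.6, -0.8, 0.7]
opening: 0.0229
```

Request:
{"api": "send_rows", "payload": {"motion": [0.4,0,0,0,0,0,0,0.4,0,0,0,0,0,0,0.4,0,0,-0.3,0,0,0,0.4,0,0,-1,0,0,0,0.4,0,0,-3,0,0,0,0.4,0,0,-6,0,0,0,0.4,0,0,-9,0,0,0,0.4,0,0,-12,0,0,0]}}

```text
time: 20.6
position: [0.4668, -0.3533, 0.1674]
tcp_rot: [[-0.982, 0.19, 0.001], [0.19, 0.982, -0.001], [-0.001, -0.0, -1.0]]
force: [1.2, -0.3, -0.3]
opening: 0.0366
```

Request:
{"api": "send_rows", "payload": {"motion": [0.4,1,0,-1,0,0,0,0.4,2,0,-2,0,0,0,0.4,2,0,-3,0,0,0,0.4,2,0,-4,0,0,0,0.4,2,0,-4,0,0,0,0.4,2,0,-4,0,0,0,0.4,2,0,-4,0,0,0,0.4,2,0,-4,0,0,0]}}

```text
time: 21.4
position: [0.4466, -0.3494, 0.2039]
tcp_rot: [[-0.982, 0.19, -0.001], [0.19, 0.982, 0.001], [0.001, 0.001, -1.0]]
force: [0.2, -0.2, 0.0]
opening: 0.0372
```

Run:
```python
from h import *
from rig import manip,vision
for k in range(6): c=vision.camera("wrist")
np.savez("w7.npz",**c);t=vision.camera("top")
a=cv2.resize(c["img"][60:330,130:380,::-1],None,fx=2,fy=2,interpolation=cv2.INTER_CUBIC)
b=cv2.resize(t["img"][165:255,340:390,::-1],(300,540),interpolation=cv2.INTER_CUBIC)
cv2.imwrite("pics/w7.png",np.hstack([a,b]));rel(manip.observe());print(manip.observe()["opening"])
```

```text
t 21.75 e,n,z mm -19.81 0.07 204.46 yaw -10.98 Fe,Fn,Fz -0.67 -0.31 -0.58 Te,Tn,Tz 0.15 -0.11 -0.01
0.03648844917670098
```

View pics/w7.png

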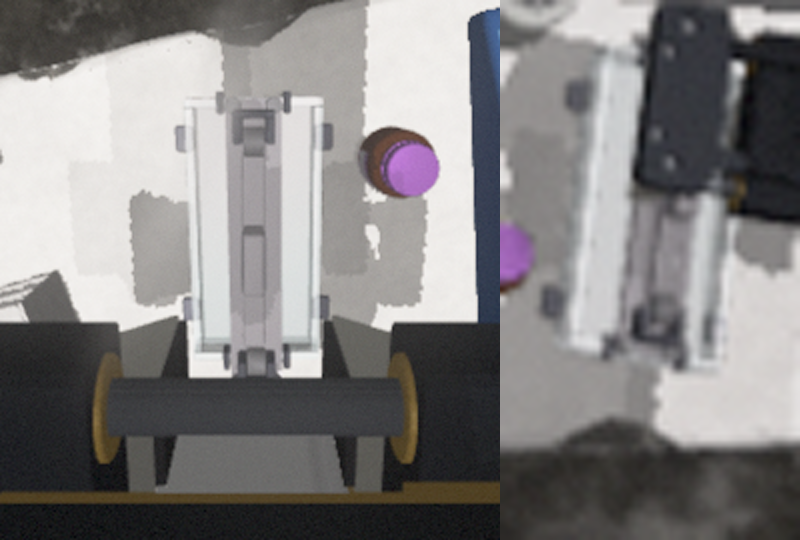

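The comb lies along the bar between the catches: spine from row ~154 to ~348, with both noses over its ends. The tab is at (254,260), and the brown bottle is undisturbed. The gripper is clear, so I'm handing in.

```bash
python3 -c "
from rig import manip
print(manip.close_job())"
```

```text
the job is handed in; nothing more can be done
None
```

The six-toothed comb is seated in the casting tray's bar, released, and handed in at about 22 s of the 58 s allowed.

- **Finding the slots:** I lined the comb up over the slot row from the wrist camera images. The bar sat about 6 mm towards +x. On the first light descent all the teeth went in with no contact force, so no searching along the bar was needed.
- **Pressing down:** The catches resisted with at most about 8 N in the readings I took, and the resistance then fell away. At the end the comb stopped hard at the height computed for flush, 44.5 mm against 44.6 mm, with about 6.5 N on it. I then pressed up to 0.4 mm further before letting go and did not read the force during that last push.
- **Last checks:** The final picture shows the comb between the catches with both noses over the spine ends, the brown bottle where it was, and the open gripper about 16 cm above. I judged flushness from the height and force, not from a side view. I did not look again at the broad comb or the blue-capped bottle; nothing in the readings suggested contact with them.
- **Disagreement between cameras:** The top and wrist cameras differed by 3–4 mm sideways. I went with the wrist camera, and both the grasp and the fit bore that out.

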